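# Clamp a bamboo flute and hold its cradle at the drilling angle

## Task

Get the bamboo flute ready for drilling at a slant: with the tilting board still lying flat, press the small hinged keeper lid down over the flute until it snaps shut and stays shut. Then swing the board up (its bar handle is there for that) until the pin on the board's edge lines up with the brass pointer, and finish your program while still holding the board there with the gripper, at rest; let go and it falls. The flute stays in its bed, the pointer keeps its setting, and the other things on the bench stay where they are.

Things in the scene. Friction and masses are not known exactly. Their poses are not given: they have to be found in the camera images.
- rig: The tilting cradle's wooden base, 220 (its x) x 330 (its y) x 18 mm, fixed to the bench, yaw varies. Origin at the centre of its underside; -x is its front, towards the robot; all hinges and the bar handle run along its y. It carries the tilting board, the brass pointer and, on its +y side, an upright plywood arc scale reaching 205 mm above the bench.
- tilt_board (a joint): Angle of the tilting board, rad: 0 = flat on the base (its start), growing as its front edge with the bar handle is lifted, up to 1.2. Plywood, 180 mm deep, 260 mm wide, 14 mm thick, 0.4 to 0.9 kg, free-swinging: it needs 2 to 5 N upwards on the bar to stay up. It turns about the line through point board_hinge along the rig's y.
- board_hinge (a point): Point on the board's hinge line, in the middle of the board's width: 95 mm to +x of the rig's origin and 40 mm above the bench, in the board's mid-plane.
- bar (a point): Middle of the steel bar handle: round, 12 mm thick, along the rig's y, 114 mm clear between its two struts. Board flat: 120 mm in front (-x) of the rig's origin, 82 mm above the bench, 215 mm in front of and 42 mm above the hinge line (radius 219 mm). It is 35 mm above and 30 mm in front of the board: pinch it from above, fingers on its front and back; it can turn between them.
- keeper_lid (a joint): Angle of the keeper lid against the board, rad: 0 = shut, 0.75 = fully open, where its spring holds it at the start. Over-centre spring: above about 0.2 it springs open, below that it snaps shut by itself and stays shut. Pushing it down near its free edge takes up to about 7 N.
- lid_edge (a point): Point on top of the keeper lid, 15 mm in from its free (front) edge, half-way across. Dark wooden plate 75 mm long from its hinge, 90 mm wide, 8 mm thick, over the flute's middle. Its hinge runs along the rig's y, 40 mm to +x of the rig's origin, 75 mm above the bench; the front edge rises as it opens. This point shut: 79 mm above the bench, 20 mm in front of the rig's origin; fully open: 119 mm up.
- pointer (a joint): Setting of the brass pointer, rad, on the same scale and the same hinge line as the tilting board (board angle wanted = this value), between 0.4 and 0.8. A friction hinge keeps it where it is; do not push it.
- pointer_mark (a point): Middle of the round boss (16 mm across) on the brass pointer arm, on its side facing the board, 178 mm from the hinge line. The arm is a flat brass strip 10 mm wide, 4 mm thick, about 200 mm long, pointing from the hinge line to the front and up, on the rig's +y side, 151 mm from its middle, outside the plywood arc.
- pin (a point): Outer end of the steel pin, 8 mm thick, that sticks out of the board's +y edge near its front corner, 178 mm from the hinge line in the board's mid-plane. When the board is at the pointer's angle, this point and pointer_mark coincide.
- bed (a point): Middle of the flute's bed on the tilting board: the place of the flute's centre. A trough along the rig's y axis, 26 mm wide and 15 mm deep; with the board flat it lies over the rig's origin, 58 mm above the bench.
- flute_centre (a point): Centre of the loose bamboo flute in the bed, 220 mm long, 22 mm thick, lying along the rig's y axis under the keeper lid.
- jar: Bystander: amber glass jar, 56 mm across, 85 mm tall, beside the cradle. Origin at the centre of its underside.
- cup: Bystander: white cup, 68 mm across, 80 mm tall, beside the cradle. Origin at the centre of its underside.
- bell: Bystander: brass hand bell, 64 mm across, 70 mm tall, beside the cradle. Origin at the centre of its underside.
- offcut: Bystander: wooden offcut 70 x 45 x 30 mm beside the cradle. Origin at the centre of its underside.
- brush: Bystander: brush 180 mm long lying on the bench in front of the cradle, to the left. Origin under its middle.
- flute_b: Bystander: another bamboo flute 240 mm long, 24 mm thick, lying on the bench in front of the cradle, to the right. Origin under its middle.
- rule: Bystander: flat steel bar 200 x 30 x 5 mm lying on the bench behind the cradle. Origin at the centre of its underside.
Mind the look-alikes: they are no part of the job. Leave any black or purple look-alike of the part that bears flute_centre alone.

How it is judged:
On the way:
1. the keeper lid is pressed shut (within 0.05 rad) while the board lies flat (below 0.08 rad) (value of joint keeper_lid below 0.05 rad and value of joint tilt_board below 0.08 rad), for 0.2 s.
At the end, for the whole second after the job is handed in: The fingers hold the tilting board (at least 1 N between them), it is at rest (under 0.05 rad/s) with the end of its pin within 12.5 mm of the pointer's mark (about 0.07 rad), the keeper lid is shut (within 0.05 rad) and the flute's centre is within 20 mm of the middle of its bed (distance between pin and pointer_mark below 0.0125 m and velocity of joint tilt_board between -0.05 and 0.05 rad/s and value of joint keeper_lid below 0.05 rad and distance between flute_centre and bed below 0.02 m and contact force between rig and the fingers above 1 N); the arm keeps its last pose, push and grip.
It fails at once if the pointer's setting is shifted (its mark moves more than 8 mm) (distance of pointer_mark from where it was at the start of the episode above 0.008 m).
It fails at once if a bystander is moved more than 30 mm (distance of any of jar, cup, bell, offcut, brush, flute_b, rule from where it was at the start of the episode above 0.03 m).
It also fails if it takes over 42 s, if anything falls off the work surface, if the arm or the gripper's body presses on something with over 40 N, if the wrist force passes 120 N, or if a joint passes its speed limit or range.

## Robot

A 7-joint arm with a two-finger parallel gripper is mounted at the origin on the work surface. World frame = base frame: x ahead of the robot, y to its left, z up, the work surface at z = 0. Lengths are in m, angles in rad, forces in N, time in s.
With the tool pointing down it reaches from about 0.425 to 0.875 m from the base axis. Payload 4.7 kg.
Tool frame: the origin (TCP) lies between the finger pads; the fingertips stand 14 mm ahead of it and the grasp point (between the pads) lies 5 mm behind it; z points along the fingers, y is the line along which they close (so a half turn about z gives the same grasp; the last joint's range is limited). The gripper opens to 87 mm and grips with 3 to 60 N. Pads are 19 mm wide; open, the fingers measure 117 mm over their backs; the gripper's body (75 mm by 190 mm) begins 51 mm behind the grasp point.
Start: joints at [-1.319, 0.321, -0.07, 1.45, 0.023, 1.371, -0.057], TCP at [0.153, 0.632, 0.237] pointing down, gripper open.
Joint ranges: [-2.86, 2.86], [-0.3, 2.09], [-1.38, 1.24], [0.06, 2.45], [-1.56, 4.7], [0.09, 2.05], [-2.69, 2.69]. Speed limits (rad/s): [2.57, 2.57, 3.14, 3.14, 3.14, 3.14, 3.14].

## Interface

Orientations are given as a rotation vector (axis times angle).
In Python, from bench import ctrl gives the robot as it stands.
- The arm moves only by the shell command python3 -m inch 'ROWS' [OPENING] [FORCE]. ROWS is JSON, a list of rows, each a list of 6 numbers: the shift along the world's x, y, z in mm, then the turn, a rotation vector about the world's x, y, z in degrees. In form: [[tx, ty, tz, rx, ry, rz], ...]. A call has 1 to 20 rows; each row is the pose to reach, as a shift and turn from the pose commanded when the call began; what a row does not reach only later rows make up. A row lasts 1/8 s, in which the tool goes at most 62.5 mm and 10.7 degrees, less where a joint would pass 70% of its speed; a pose out of reach is approached as far as the arm can. A call with a gripper value outside its range is refused whole. OPENING is the finger opening in mm, from 0 to 87, set as the call begins (- or left out, the last holds). The fingers move at their own pace and stop on an object; FORCE is the grip in N (left out, the last holds). Time passes only in rows, so rows that repeat a pose let the fingers close. It gives the time, the measured TCP pose, the force, the opening and the grip force at its end, in the units of the state.
- ctrl.get_state(): the state, without advancing time (a new reading comes with each control period).
- ctrl.get_image(name): name is "scene" or "top" or "wrist"; returns (picture, depth): 480x640x3 uint8, red, green, blue; 480x640 float32, m along the optical axis (not along the pixel's ray), 0 where there is no reading.
- ctrl.camera_params(name): a dict with "mtx" (3x3 intrinsics, pixels), "dist_coeffs" ([k1, k2, p1, p2, k3] as OpenCV has them; the pictures are not rectified), "T" (4x4, takes a point from camera to world coordinates). Camera axes: x right, y down, z forward; pixel columns grow to the right and rows downward; lengths in m; the calibration is good to about 2 mm. A picture is of the moment at which its call begins: read the wrist's pose just before it. camera_params takes no time and is no camera call; for the wrist camera it gives the pose at the moment of the call.
- ctrl.close_job(): hands the job in; it is judged then, once.
The state is a dict: "time": time; "joint_positions": joint angles; "qd": joint speeds; "joint_torque": joint torques, N m; "position": TCP position; "tool_rot": TCP orientation; "ft_force": force on the tool from outside, world axes, zero at the start; "torque": the same for the moment, N m; "grip_width": opening from 0.0 (shut) to 1.0 (fully open); "grip_force": force on a finger pad.
Only numpy, scipy, OpenCV 4.12 (cv2) and the standard library are available. Lean on these libraries where they do the work, as an engineer would, in place of code of your own. Each camera call takes 0.05 s, during which the arm holds its last target. There are 200 camera calls.

## Working session

There is one attempt and no reset: what is moved stays moved. The work goes in short steps, Python scripts to look and compute and a shell command to move; the robot and the scene stay as the last step left them, time stands still between calls to the robot, and variables do not carry over. Pictures are saved under pics/ and viewed, at most 10 in all, crops included, and the job is handed in when it is done.

```bash
mkdir -p pics; ls; python3 - <<'E'
from bench import ctrl
import cv2,numpy as np
np.set_printoptions(precision=4,suppress=True)
s=ctrl.get_state();print(s['time'],s['position'],s['tool_rot'],s['grip_width'],s['ft_force'])
for n in('scene','top'):
    p,d=ctrl.get_image(n);c=ctrl.camera_params(n);print(n,c['mtx'],c['dist_coeffs'],c['T'])
    cv2.imwrite(f'pics/{n}.png',p[:,:,::-1]);np.savez(f'{n}.npz',p=p,d=d,**{k:np.array(v) for k,v in c.items()})
E
```

```text
pics
0.0 [0.153  0.6312 0.2355] [-0.3726 -3.1193  0.003 ] 1.0010318362988813 [-0.224   0.6474 -0.3734]
scene [[521.7767   0.     316.7727]
 [  0.     521.7767 242.6245]
 [  0.       0.       1.    ]] [-0.0691  0.      0.      0.      0.    ] [[ 0.416   0.6974 -0.5836  1.1835]
 [ 0.9093 -0.3273  0.2571 -0.2323]
 [-0.0117 -0.6376 -0.7703  0.9707]
 [ 0.      0.      0.      1.    ]]
top [[464.7716   0.     315.8793]
 [  0.     464.7716 240.6138]
 [  0.       0.       1.    ]] [0.0185 0.     0.     0.     0.    ] [[-0.02   -0.9939  0.1087  0.4171]
 [-0.9995  0.0226  0.0224  0.0274]
 [-0.0247 -0.1082 -0.9938  1.1571]
 [ 0.      0.      0.      1.    ]]
```

View pics/scene.png

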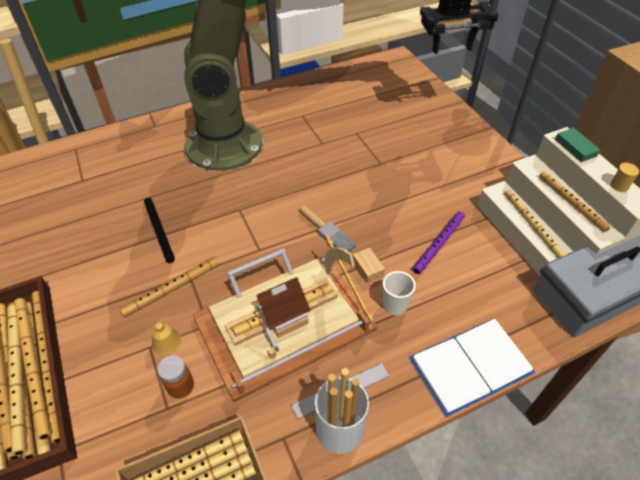

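View pics/top.png

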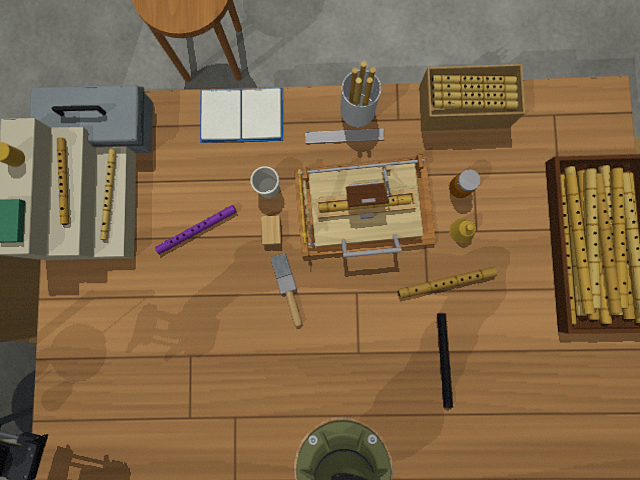

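The scene view shows the cradle at about (285,310): lid (283,300), bar (262,265), arc (340,262) and pointer (352,290). In the top view they are the cradle (367,207), bar (371,246), lid (367,194) and pointer arm on the left edge (306,205). Flute candidates are the one in the bed (365,203), the loose bamboo flute_b (447,284), the purple look-alike (196,230) and the black one (444,360). The one under the lid is the one meant. I'll enlarge to confirm.

```bash
python3 - <<'E'
import cv2
a=cv2.imread('pics/top.png')[145:275,285:445]
b=cv2.imread('pics/scene.png')[225:400,185:390]
cv2.imwrite('pics/topc.png',cv2.resize(a,None,fx=4.5,fy=4.5,interpolation=2))
cv2.imwrite('pics/scenec.png',cv2.resize(b,None,fx=3.4,fy=3.4,interpolation=2))
E
```

```text
(no output)
```

View pics/topc.png

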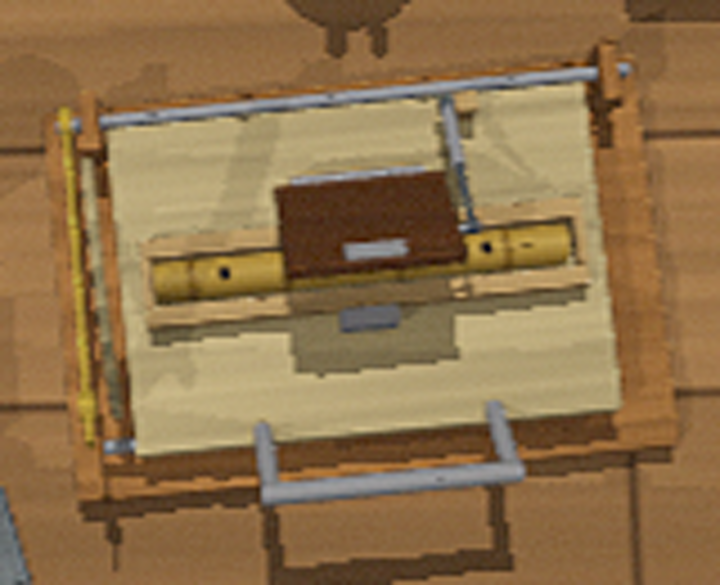

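View pics/scenec.png

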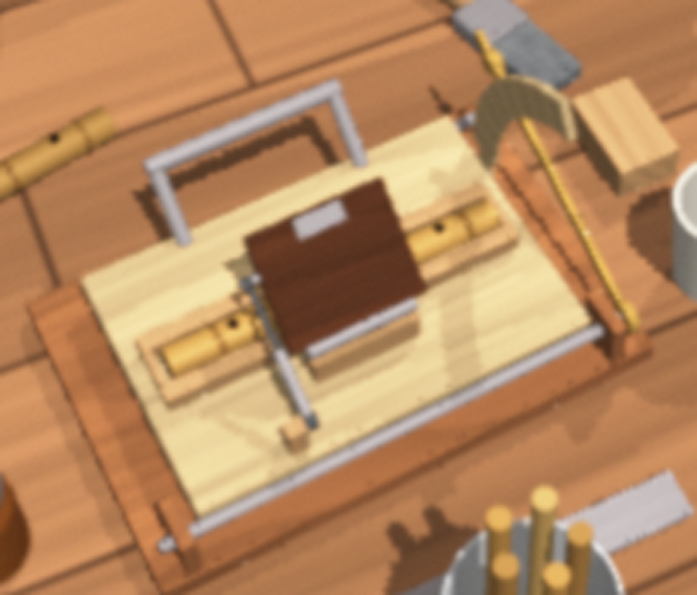

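The crops show the flute under the lid confirmed in its bed, the bar, the lid tab, the pin and the pointer with its boss. Next I triangulate these from both views.

```bash
cat >h.py <<'E'
import numpy as np,cv2
np.set_printoptions(precision=4,suppress=True)
def ray(c,uv):
    n=cv2.undistortPoints(np.array([[uv]],float),c['mtx'],c['dist_coeffs'])[0,0]
    d=c['T'][:3,:3]@np.r_[n,1];return c['T'][:3,3],d/np.linalg.norm(d)
def tri(*rays):
    A=sum(np.eye(3)-np.outer(d,d) for o,d in rays);b=sum((np.eye(3)-np.outer(d,d))@o for o,d in rays)
    p=np.linalg.solve(A,b);return p,[1e3*np.linalg.norm(np.cross(p-o,d)) for o,d in rays]
E
python3 - <<'E'
from h import *
t=np.load('top.npz');s=np.load('scene.npz')
P={'barL':((268,494),(335,90)),'barR':((518,470),(152,165)),'hingeR':((627,70),(163,546)),'ptrbase':((67,118),(628,315)),'boss':((87,405),(492,62)),'tab':((376,249),(320,219)),'lidFL':((286,276),(383,182)),'lidFR':((465,260),(247,240)),'pin':((107,447),(466,120))}
R={}
for k,(a,b) in P.items():
    ua=(284.5+(a[0]+.5)/4.5,144.5+(a[1]+.5)/4.5);ub=(184.5+(b[0]+.5)/3.4,224.5+(b[1]+.5)/3.4)
    R[k],e=tri(ray(t,ua),ray(s,ub));print(k,R[k],'gap',e[0])
bar=(R['barL']+R['barR'])/2;dy=(R['barL']-R['barR']);yaw=np.arctan2(-dy[0],dy[1])
h=R['ptrbase']-R['hingeR'];print('bar',bar,'len',np.linalg.norm(dy),'yaw bar',np.degrees(yaw),'yaw hinge',np.degrees(np.arctan2(-h[0],h[1])))
for yw in(yaw,np.arctan2(-h[0],h[1])):
    X=np.array([np.cos(yw),np.sin(yw),0]);Y=np.array([-X[1],X[0],0])
    O=bar+.12*X;print('origin',O[:2])
    for k,p in R.items():print(k,(p-O)@X,(p-O)@Y,p[2])
    v=R['boss']-O;print('pointer ang',np.arctan2(R['boss'][2]-.04,.095-v@X),np.hypot(R['boss'][2]-.04,.095-v@X))
E
```

```text
barL [ 0.5012 -0.0128  0.0825] gap 0.49761352601228825
barR [ 0.5106 -0.1399  0.0861] gap 1.241376233146226
hingeR [ 0.7311 -0.2144  0.0415] gap 1.1117443356946153
ptrbase [0.711  0.0898 0.0478] gap 0.8714244840518532
boss [0.5456 0.0779 0.1128] gap 0.15126958098594034
tab [ 0.6193 -0.0679  0.1262] gap 0.8219474667147834
lidFL [ 0.6075 -0.0232  0.1216] gap 0.5404122145767274
lidFR [ 0.6132 -0.1115  0.1238] gap 1.5092803891024997
pin [0.5307 0.0689 0.0413] gap 2.0571051478489264
bar [ 0.5059 -0.0763  0.0843] len 0.127560904963014 yaw bar 4.240508494871727 yaw hinge 3.7633714866420784
origin [ 0.6256 -0.0675]
barL -0.11999999999999995 0.06375471096021233 0.08248267687678008
barR -0.11999999999999997 -0.06375471096021232 0.08610645894834829
hingeR 0.09433659890358959 -0.15433111437991032 0.041475454199597854
ptrbase 0.09687528020172217 0.15051290102608314 0.0478194222324479
boss -0.06898857352391145 0.15083351888159763 0.11282470417593125
tab -0.006310606358185258 6.201992716750356e-05 0.12620242210703864
lidFL -0.014745670082867892 0.04552069997610354 0.12156785465566888
lidFR -0.015562366343058489 -0.04305129258273356 0.1237965283185267
pin -0.08450846645185421 0.14297039107542212 0.0413037073116518
pointer ang 0.4179233123164616 0.17943157410199356
origin [ 0.6256 -0.0685]
barL -0.12053091834531103 0.0637525003065043 0.08248267687678008
barR -0.11946908165468902 -0.06375250030650428 0.08610645894834829
hingeR 0.09561436167048988 -0.15254087169257413 0.041475454199597854
ptrbase 0.0956143616704899 0.15231371435064592 0.0478194222324479
boss -0.0702464107825761 0.15125308727201073 0.11282470417593125
tab -0.006315064936891812 0.0010087679672427146 0.12620242210703864
lidFL -0.015128394045002401 0.04639562864148546 0.12156785465566888
lidFR -0.015207477343662977 -0.04218009379110877 0.1237965283185267
pin -0.08570028524930584 0.14326098996544492 0.0413037073116518
pointer ang 0.4150962802421373 0.18058187565432968
```

Every measured point agrees with the description: bar z is about 0.084, the lid edge 0.122, and the hinge 0.0415–0.048. The boss is 0.18 from the hinge line, which puts the pointer at about 0.417 rad. The rig origin is about (0.6256, -0.068) with a yaw of about 4°. I'll move above the lid with the fingers closed.

```bash
python3 -m inch '[[0,0,60,0,0,0],[30,-47,63,0,0,-5],[60,-94,63,0,0,-10],[90,-140,63,0,0,-16],[459,-701,63,0,0,-72.4],[459,-701,63,0,0,-72.4],[459,-701,63,0,0,-72.4],[459,-701,63,0,0,-72.4],[459,-701,63,0,0,-72.4],[459,-701,63,0,0,-72.4],[459,-701,63,0,0,-72.4],[459,-701,63,0,0,-72.4],[459,-701,63,0,0,-72.4],[459,-701,63,0,0,-72.4],[459,-701,63,0,0,-72.4],[459,-701,63,0,0,-72.4],[459,-701,63,0,0,-72.4],[459,-701,63,0,0,-72.4],[459,-701,63,0,0,-72.4],[459,-701,63,0,0,-72.4]]' 0 20; python3 - <<'E'
from bench import ctrl
from h import *
p,d=ctrl.get_image('wrist');c=ctrl.camera_params('wrist');s=ctrl.get_state()
cv2.imwrite('pics/w1.png',p[:,:,::-1]);np.savez('w1.npz',p=p,d=d,**{k:np.array(v) for k,v in c.items()})
print(s['position'],s['tool_rot'],s['ft_force'],s['joint_positions'])
print(cv2.Rodrigues(np.array(s['tool_rot']))[0]);print(c['T'])
E
```

```text
time: 2.6
position: [0.612, -0.0684, 0.2999]
tool_rot: [2.142, 2.299, 0.001]
ft_force: [0.1, 0.7, -0.2]
grip_width: 0.006
grip_force: 0.0
[ 0.6121 -0.0687  0.2998] [2.1419 2.2981 0.001 ] [ 0.0986 -0.5389  0.7173] [-0.4889  0.2591  0.6882  1.4656 -0.1647  1.475   0.2688]
[[-0.0703  0.9975  0.0005]
 [ 0.9975  0.0703  0.0004]
 [ 0.0004  0.0005 -1.    ]]
[[ 0.9976  0.0668  0.0175  0.6074]
 [ 0.0691 -0.9682 -0.2403 -0.0038]
 [ 0.0009  0.2409 -0.9705  0.4481]
 [ 0.      0.      0.      1.    ]]
```

View pics/w1.png

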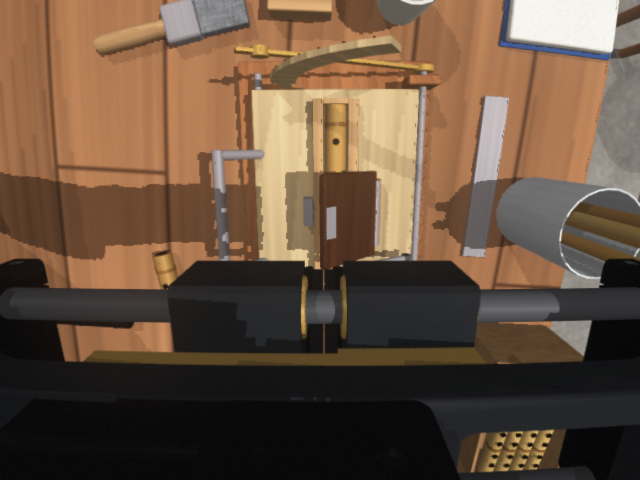

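The wrist view shows the closed fingers above the lid (345,215), the bar at left (220,205), and the pointer boss at (260,50). Now pressing down.

```bash
python3 -m inch '[[0,0,-50,0,0,0],[0,0,-100,0,0,0],[0,0,-140,0,0,0],[0,0,-155,0,0,0],[0,0,-162,0,0,0],[0,0,-170,0,0,0],[0,0,-177,0,0,0],[0,0,-184,0,0,0],[0,0,-190,0,0,0],[0,0,-194,0,0,0],[0,0,-194,0,0,0]]'
python3 - <<'E'
from h import *
t=np.load('top.npz');s=np.load('scene.npz');w=np.load('w1.npz')
a=(284.5+87.5/4.5,144.5+405.5/4.5);b=(184.5+492.5/3.4,224.5+62.5/3.4)
p,e=tri(ray(t,a),ray(s,b),ray(w,(260,50)));print('boss',p,e)
E
```

```text
time: 4.03
position: [0.612, -0.0691, 0.1051]
tool_rot: [-2.143, -2.297, 0.001]
ft_force: [0.1, -0.1, 1.4]
grip_width: 0.008
grip_force: 0.0
boss [0.5459 0.0778 0.1128] [np.float64(0.3941564797011662), np.float64(0.26680250405988853), np.float64(0.5519856922861911)]
```

```bash
python3 -m inch '[[0,0,-4,0,0,0],[0,0,-8,0,0,0],[0,0,-10,0,0,0],[0,0,-10,0,0,0],[0,0,-10,0,0,0]]'
```

```text
time: 4.65
position: [0.6122, -0.0693, 0.0957]
tool_rot: [2.143, 2.297, 0.0]
ft_force: [0.8, 0.4, 1.0]
grip_width: 0.005
grip_force: 0.0
```

```bash
python3 -m inch '[[0,0,40,0,0,0],[0,0,90,0,0,0],[-40,-3,110,0,0,0],[-80,-5,110,0,0,0],[-106,-7,110,0,0,0],[-106,-7,110,0,0,0],[-106,-7,110,0,0,0]]' 50; python3 - <<'E'
from bench import ctrl
from h import *
p,d=ctrl.get_image('scene');q,_=ctrl.get_image('wrist');c=ctrl.camera_params('wrist')
np.savez('w2.npz',p=q,d=_,**{k:np.array(v) for k,v in c.items()})
a=cv2.resize(p[215:395,180:400],(660,540),interpolation=cv2.INTER_CUBIC)
cv2.imwrite('pics/s2.png',a[:,:,::-1]);cv2.imwrite('pics/w2.png',q[:,:,::-1]);print(ctrl.get_state()['position'])
E
```

```text
time: 5.52
position: [0.5071, -0.076, 0.206]
tool_rot: [2.142, 2.297, 0.002]
ft_force: [0.7, 0.6, 0.7]
grip_width: 0.565
grip_force: 0.0
[ 0.5071 -0.0762  0.2057]
```

View pics/s2.png

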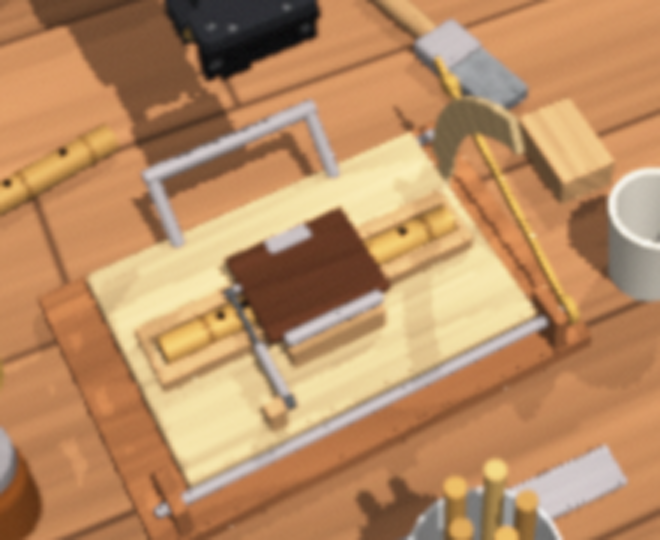

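View pics/w2.png

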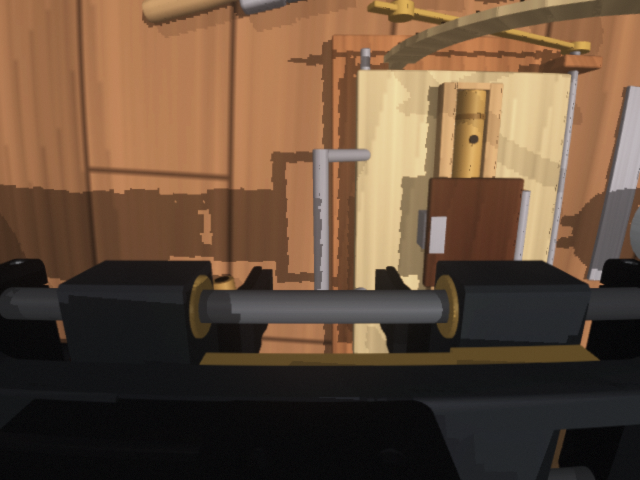

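The scene crop shows the lid lower, with corners (343,212) and (228,262), and the flute still in its bed. In the wrist view the bar (322,225) lies between the open fingers. I'll check the lid corners by triangulation.

```bash
python3 - <<'E'
from h import *
s=np.load('scene.npz');w=np.load('w2.npz')
f=lambda x,y:(179.5+(x+.5)/3,214.5+(y+.5)/3)
y=np.radians(4);X=np.array([np.cos(y),np.sin(y),0]);Y=np.array([-X[1],X[0],0]);O=np.array([.6256,-.068,0])
for n,a,b in(('lidFL',(343,209),(430,178)),('barL',(311,107),(320,154)),('boss',(443,68),(403,9))):
    p,e=tri(ray(s,f(*a)),ray(w,b));print(n,p,e[0],(p-O)@X,(p-O)@Y)
E
```

```text
lidFL [ 0.5875 -0.0254  0.0754] 1.6910158145244885 -0.03501212031985597 0.04518960696476127
barL [ 0.5009 -0.0133  0.0851] 1.591174060098214 -0.12057175964492221 0.06328307625856928
boss [0.5429 0.073  0.1295] 1.5821042825513913 -0.07264145023700702 0.14639852251939242
```

The lid edge is at rig x = -0.035, z = 0.075, so it is shut. Going down to the bar and gripping.

```bash
python3 -m inch '[[-1,0,-45,0,0,0],[-1,0,-90,0,0,0],[-1,0,-115,0,0,0],[-1,0,-127,0,0,0],[-1,0,-127,0,0,0]]' && python3 -m inch '[[0,0,0,0,0,0],[0,0,0,0,0,0],[0,0,0,0,0,0],[0,0,0,0,0,0],[0,0,0,0,0,0],[0,0,0,0,0,0]]' 0 25
```

```text
time: 6.25
position: [0.5053, -0.0764, 0.0782]
tool_rot: [-2.143, -2.297, 0.002]
ft_force: [-0.6, 1.2, 0.6]
grip_width: 0.574
grip_force: 0.0
time: 7.0
position: [0.5052, -0.0762, 0.0788]
tool_rot: [2.143, 2.297, 0.0]
ft_force: [-0.8, -0.3, 2.6]
grip_width: 0.126
grip_force: 25.0
```

```bash
python3 -m inch '[[1,0,5,0,0,0],[2.4,0.2,10.7,0,0,0],[5.3,0.4,21.2,0,0,0],[8.7,0.6,31.6,0,0,0],[12.7,0.9,41.9,0,0,0],[17.1,1.2,51.9,0,0,0],[22,1.5,61.6,0,0,0],[27.4,1.9,71.1,0,0,0],[33.3,2.3,80.4,0,0,0],[35.4,2.5,83.4,0,0,0],[35.4,2.5,83.4,0,0,0],[35.4,2.5,83.4,0,0,0],[35.4,2.5,83.4,0,0,0]]'; python3 - <<'E'
from bench import ctrl
from h import *
for n in('scene','wrist'):
    p,d=ctrl.get_image(n);c=ctrl.camera_params(n);np.savez(n+'3.npz',p=p,d=d,**{k:np.array(v) for k,v in c.items()});
    if n=='scene':a=cv2.resize(p[215:335,200:360],(400,300),interpolation=cv2.INTER_CUBIC)
    else:b=cv2.resize(p[0:240,230:550],(400,300))
cv2.imwrite('pics/s3.png',np.vstack([a,b])[:,:,::-1])
E
```

```text
time: 8.62
position: [0.539, -0.0737, 0.1621]
tool_rot: [-2.141, -2.294, 0.004]
ft_force: [-6.7, 0.7, 0.9]
grip_width: 0.124
grip_force: 25.0
```

View pics/s3.png

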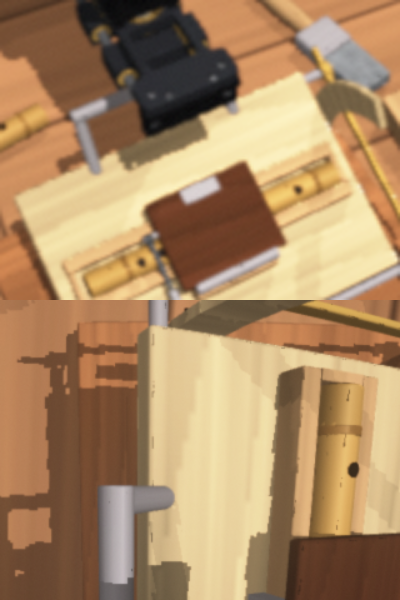

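The board is up, with the lid still shut and the flute in its bed. I'll enlarge the pin and boss in the scene and top views.

```bash
python3 - <<'E'
from bench import ctrl
from h import *
p,d=ctrl.get_image('top');c=ctrl.camera_params('top');np.savez('top3.npz',p=p,d=d,**{k:np.array(v) for k,v in c.items()})
s=np.load('scene3.npz')
B=np.array([.5459,.0778,.1128])
for k,v in(('top',np.load('top3.npz')),('scene',s)):
    T=np.linalg.inv(v['T']);print(k,cv2.projectPoints(B,cv2.Rodrigues(T[:3,:3])[0],T[:3,3],v['mtx'],v['dist_coeffs'])[0].ravel())
a=cv2.resize(s['p'][220:260,300:340],(400,400),interpolation=cv2.INTER_CUBIC)
b=cv2.resize(p[215:255,290:330],(400,400),interpolation=cv2.INTER_CUBIC)
cv2.imwrite('pics/pb.png',np.hstack([a,b])[:,:,::-1])
E
```

```text
top [303.9064 234.4622]
scene [329.3156 243.0035]
```

View pics/pb.png

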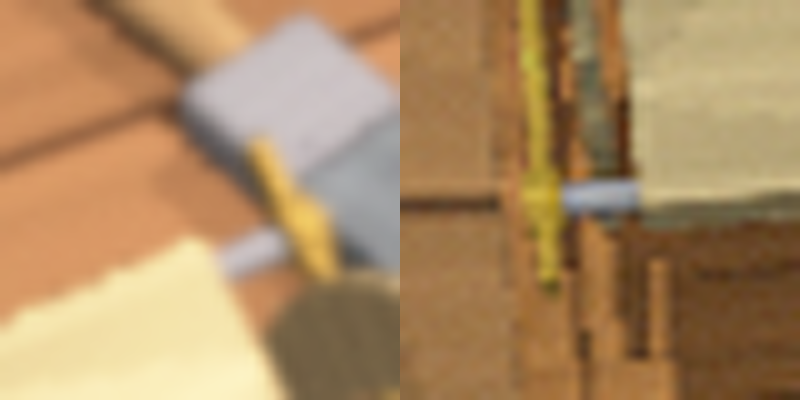

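The pin's axis runs straight at the boss in both views. In the scene crop the pin end is at (283,243) and the boss at (308,226). In the top crop they are at (562,200) and (543,196). I'll do one numeric check, then hand in if it holds.

```bash
python3 - <<'E'
from bench import ctrl
from h import *
t=np.load('top3.npz');s=np.load('scene3.npz')
f=lambda a,o:(o[0]-.5+(a[0]+.5)/10,o[1]-.5+(a[1]+.5)/10)
p,e=tri(ray(t,f((162,200),(290,215))),ray(s,f((283,243),(300,220))))
b,g=tri(ray(t,f((143,196),(290,215))),ray(s,f((308,226),(300,220))))
print(p,e[0],b,g[0],np.linalg.norm(p-b))
y=np.radians(4);X=np.array([np.cos(y),np.sin(y),0]);O=np.array([.6256,-.068,0])
for q in(p,b):print(np.arctan2(q[2]-.04,.095-(q-O)@X))
st=ctrl.get_state();print(st['time'],st['position'],st['ft_force'],st['grip_force'],st['qd'])
E
```

```text
[0.5458 0.074  0.1118] 0.3451100619085222 [0.5466 0.0787 0.1157] 1.03090590529359 0.006222833493797958
0.41120099067442695
0.43370623679442166
8.775 [ 0.539  -0.0737  0.1621] [-6.1838  1.2945  0.793 ] 24.988645613193512 [ 0.0008  0.0013 -0.0002  0.0002  0.0004  0.0001  0.0011]
```

```bash
python3 -c "
from bench import ctrl
print(ctrl.close_job())"
```

```text
the job is handed in; nothing more can be done
None
```

I pressed the keeper lid shut with the board flat, then swung the board up to about 0.41 rad, against the pointer's 0.42–0.43, and handed the job in with the gripper still holding the bar at rest; my last measurement put the pin's end about 6 mm from the pointer's mark, but no verdict came back.

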